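# Close up the mixing pot and the thinner

### The arm

A 6-joint arm with a two-finger parallel gripper is mounted at the origin on the work surface. World frame = base frame: x ahead of the robot, y to its left, z up, the work surface at z = 0. Lengths are in m, angles in degrees, forces in N, time in s.
With the tool pointing down it reaches from about 0.225 to 0.725 m from the base axis. Payload 3.1 kg.
Tool frame: the origin (TCP) lies midway between the tips of the shut fingers; the grasp point (between the pads) lies 19 mm behind it (grasp_offset is the distance from the TCP to the grasp point, in m); z points along the fingers, y is the direction in which the jaws open and shut (so a half turn about z gives the same grasp; the last joint's range is limited). The gripper opens to 85 mm and grips with 20 to 120 N. Pads are 22 mm wide; open, the fingers measure 114 mm over their backs; the gripper's body (76 mm by 85 mm) begins 54 mm behind the grasp point. The pads swing forward as they close: fully open they stand 13 mm farther back than shut.
Start: joints at [-84.614, 2.75, 5.684, 92.934, 0, 82.678], TCP at [0.115, -0.512, 0.231] pointing down, gripper open.
Joint ranges: [-166.93, 166.93], [-56.73, 111.36], [-69.38, 81.34], [-121.58, 131.49], [-85.45, 84.26], [-180, 180]. Speed limits (degrees/s): [159.86, 159.86, 180, 180, 180, 180].

### API

Orientations are given as a 3x3 rotation matrix whose columns are the frame's x, y, z axes.
In Python, from plant import * gives the robot as it stands. The module is installed in compiled form; this text tells all that it offers. Calls block until the motion is done:
- move_pose(position, orientation): joint-space move of the TCP to a pose.
- move_straight(position, max_speed=0.15, attitude=None): straight line of the TCP; attitude=None keeps the orientation; max_speed is the mean speed in m/s.
- goto_joints(angles): joint-space move.
- gripper_open() and grab(grasp_force=None): open the fingers fully, or close them until they stop; grasp_force is the grip in N (None keeps the last).
- sleep(seconds).
- solve_ik(position, orientation): joint angles nearest the present ones, or None.
- get_state(): the state.
- snapshot(name): name is "scene" or "top" or "wrist"; returns the picture (400x640x3 uint8, red, green, blue); there is no depth.
- camera_info(name): a dict with "camera_matrix" (3x3 intrinsics, pixels), "camera_from_world" (4x4, takes a point from world to camera coordinates); the wrist camera has in their place "tool_from_camera" (4x4, takes a point from camera to tool coordinates, whose origin is the TCP and whose axes are the flange's). Camera axes: x right, y up, looking along -z (the intrinsics and any distortion apply to the point x, -y, -z); pixel columns grow to the right and rows downward; lengths in m; the calibration is good to about 2 mm. A picture is of the moment at which its call begins: read the wrist's pose just before it. camera_info takes no time and is no camera call.
A pose or a line that the arm cannot do raises Unreachable and nothing moves.
- close_job(): hands the job in, once; it reports no verdict.
The state is a dict: "time": time; "qpos": joint angles; "qvel": joint speeds; "tau": joint torques, N m; "tool_pos": TCP position; "tool_rot": TCP orientation; "contact_force": force on the tool from outside, world axes, zero at the start; "ft_torque": the same for the moment, N m; "opening": finger opening in m.
Only numpy, scipy, OpenCV 4.12 (cv2) and the standard library are available. Lean on these libraries where they do the work, as an engineer would, in place of code of your own. Each camera call takes 0.05 s, during which the arm holds its last target. There are 200 camera calls.

### The job

Close up the paint bench for the night: put the metal lid that fits onto the open mixing pot, plug side down, so that it sits fully seated and level, and screw the black cap of the thinner bottle clockwise until it stops. Leave the smaller lid standing in its rack, and neither tip the pot nor knock over the paint jars.

Things in the scene. Friction and masses are not known exactly. Their poses are not given: they have to be found in the camera images.
- lid: aluminium lid that fits the pot, 0.13 kg: flange 112 mm across, 8 mm thick, plug 80 mm across, 10 mm proud of its underside. Origin: centre of the flange's underside; x is the lid's axis, out of the flat top face (flange x = 0 to 8, plug -10 to 0 mm). Stands on edge in either rack slot, leaning up to 10 degrees, top 126 mm up; the flange's outer 16 mm is clear of the plug
- small_lid: smaller lid of the same make that does not fit, bystander: flange 76 mm across, 8 mm thick, plug 40 mm across, 10 mm; origin and axes as for the lid; stands likewise in the other slot, top edge 87 mm above the table
- rack: wooden rack fixed to the table, 170 mm (its x) by 110 mm (its y), rails 28 mm high; origin at the centre of its underside. Two slots 10 mm wide run along its y at x = -40 and x = +40 mm; lids stand in them with their axes along the rack's x and their plugs towards its -x
- pot: open round aluminium mixing pot, loose, about 0.6 kg, straight-sided, outer diameter 92 mm, inner diameter 84 mm (wall 4 mm), 90 mm tall; origin at the centre of its underside, z up
- pot_rim (a point): centre of the pot's mouth, level with the top of the rim, 90 mm above the pot's underside
- cap (a joint): angle of the thinner bottle's captive black screw cap in rad; grows as it is turned clockwise seen from above; it stops, tight, at 1.4; it starts loose, at 0.1 to 0.5; stiff, about 0.06 N m; it does not rise or fall
- cap_top (a point): centre of the cap's top face, on its upright axis, 185 mm above the table; the cap is 38 mm in diameter and 26 mm tall (z down from here), on a white plastic bottle 72 mm in diameter held fast in a steel foot 100 mm square
- jar_a: closed terracotta-coloured paint jar, 56 mm diameter, about 85 mm tall, bystander standing beyond the pot; origin at the centre of its underside, z up
- jar_b: closed amber glass paint jar, 54 mm diameter, about 75 mm tall, bystander standing on the robot's side, left of the pot; origin at the centre of its underside, z up
- jar_c: closed grey paint jar, 60 mm diameter, about 95 mm tall, bystander standing beyond the pot and to the left; origin at the centre of its underside, z up
- jar_d: closed red paint jar, 50 mm diameter, about 70 mm tall, bystander standing on the robot's side, between pot and rack; origin at the centre of its underside, z up
Things that resemble listed ones, but are neither listed nor needed, are in the scene too. What is shaped like the lid but green or red is not meant. Several things have the shape of the pot; the one meant has the colours described above.

How it is judged (in metres and radians):
At the end, for the whole second after the job is handed in: The large lid lies plug down on the pot: centred within 5 mm, flange within 3 mm of rim height, level within 0.05 rad; lid and pot at rest, pot upright (0.05 rad) on the table. Cap at 1.3 rad or more. The small lid still stands in its slot within 20 mm of its start (horizontal distance between lid and pot_rim below 0.005 m and z of lid in the frame of pot_rim between -0.003 and 0.003 m and angle between lid's own x axis and vertical below 0.05 rad and angle between pot's own z axis and vertical below 0.05 rad and height (world z) of pot between -0.004 and 0.004 m and linear speed of each of lid, pot below 0.02 m/s and value of joint cap above 1.3 rad and distance of small_lid from where it was at the start of the episode below 0.02 m and angle between small_lid's own x axis and vertical above 1.2 rad); the robot touches nothing.
It fails at once if the mixing pot is tipped by more than 0.5 rad (angle between pot's own z axis and vertical above 0.5 rad).
It fails at once if a paint jar is knocked over (tipped by more than 0.6 rad) (angle between any of jar_a, jar_b, jar_c, jar_d's own z axis and vertical above 0.6 rad).
It also fails if it takes over 58 s, if anything falls off the work surface, if the arm or the gripper's body presses on something with over 40 N, if the wrist force passes 120 N, or if a joint passes its speed limit or range.

## Working session

There is one attempt and no reset: what is moved stays moved. The work goes in short steps, each a Python script; the robot and the scene stay as the last script left them, time stands still between calls to the robot, and variables do not carry over. Pictures are saved under pics/ and viewed, about 8 in all and at most 12, crops included, and the job is handed in when it is done.

```bash
mkdir -p pics; python3 - <<'E'
from plant import *
import cv2,numpy as np
np.set_printoptions(precision=4,suppress=True)
for n in ["scene","top"]:
    im=snapshot(n); cv2.imwrite(f"pics/{n}0.png",im[:,:,::-1]); print(n,camera_info(n))
print(camera_info("wrist")); s=get_state(); print(s["time"],s["tool_rot"],s["opening"])
E
```

```text
scene {'camera_matrix': array([[519.7961,   0.    , 322.8059],
       [  0.    , 519.7961, 203.686 ],
       [  0.    ,   0.    ,   1.    ]]), 'camera_from_world': array([[ 0.8091,  0.5874,  0.0191, -0.4196],
       [-0.3871,  0.5082,  0.7693,  0.0969],
       [ 0.4422, -0.6299,  0.6385, -1.5434],
       [ 0.    ,  0.    ,  0.    ,  1.    ]])}
top {'camera_matrix': array([[509.2208,   0.    , 319.5453],
       [  0.    , 509.2208, 199.8502],
       [  0.    ,   0.    ,   1.    ]]), 'camera_from_world': array([[-0.0129, -0.9999,  0.0007,  0.0456],
       [ 0.998 , -0.0128,  0.0614, -0.4795],
       [-0.0614,  0.0015,  0.9981, -1.554 ],
       [ 0.    ,  0.    ,  0.    ,  1.    ]])}
{'camera_matrix': array([[296.7608,   0.    , 319.4902],
       [  0.    , 296.7608, 201.6338],
       [  0.    ,   0.    ,   1.    ]]), 'tool_from_camera': array([[-0.0005,  0.9636,  0.2673,  0.0673],
       [ 1.    ,  0.0005,  0.0001, -0.0006],
       [-0.    ,  0.2673, -0.9636, -0.1432],
       [ 0.    ,  0.    ,  0.    ,  1.    ]])}
0.1 [[ 0.9755  0.22   -0.0002]
 [ 0.22   -0.9755  0.0022]
 [ 0.0003 -0.0022 -1.    ]] 0.08526699511151525
```

View pics/scene0.png

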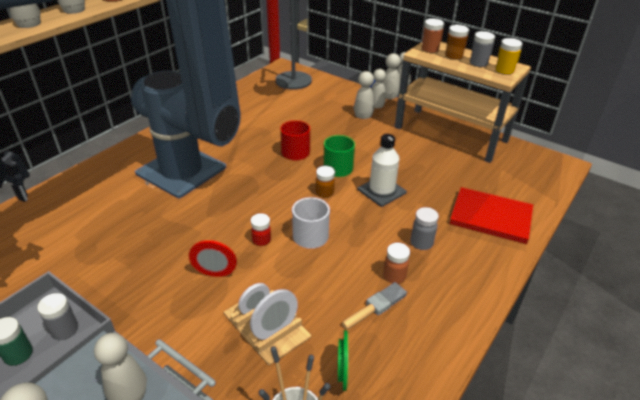

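View pics/top0.png

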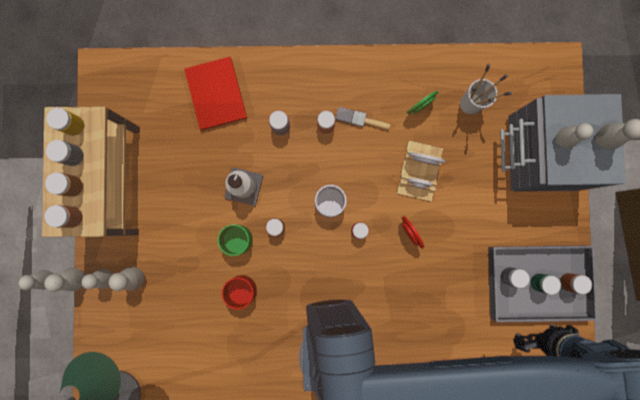

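The scene view shows two metal lids in the rack: large at (274,313), small at (255,298). The red (213,258) and green (343,358) lid shapes are decoys. The grey pot is at (311,222), with red (295,140) and green (339,155) lookalikes. In the top view the pot is at (330,203), the rack at (421,170), the bottle at (239,184), jar_b at (275,228) and jar_d at (360,231). I'll check the rack close up.

```bash
cat > h.py <<'E'
import numpy as np,cv2
from plant import *
np.set_printoptions(precision=4,suppress=True)
def cam(n,s=None):
    c=camera_info(n);K=c["camera_matrix"]
    if n=="wrist":
        s=s or get_state();T=np.eye(4);T[:3,:3]=s["tool_rot"];T[:3,3]=s["tool_pos"]
        M=np.linalg.inv(T@c["tool_from_camera"])
    else: M=c["camera_from_world"]
    return K,M
def proj(C,p):
    K,M=C;q=M[:3,:3]@np.asarray(p,float)+M[:3,3];q=K@[q[0],-q[1],-q[2]];return q[:2]/q[2]
def ray(C,u,v):
    K,M=C;d=np.linalg.inv(K)@[u,v,1];d=M[:3,:3].T@[d[0],-d[1],-d[2]];o=-M[:3,:3].T@M[:3,3];return o,d/np.linalg.norm(d)
def onplane(C,u,v,z):
    o,d=ray(C,u,v);return o+d*(z-o[2])/d[2]
def tri(A,a,B,b):
    o1,d1=ray(A,*a);o2,d2=ray(B,*b)
    t=np.linalg.lstsq(np.c_[d1,-d2],o2-o1,rcond=None)[0];p,q=o1+t[0]*d1,o2+t[1]*d2
    return (p+q)/2,np.linalg.norm(p-q)
def save(n,im): cv2.imwrite("pics/"+n+".png",im[:,:,::-1])
E
python3 - <<'E'
from h import *
T=cam("top");S=cam("scene")
t=cv2.imread("pics/top0.png");s=cv2.imread("pics/scene0.png")
a=cv2.resize(t[130:210,380:460],(400,400),interpolation=2);b=cv2.resize(s[270:370,215:315],(400,400),interpolation=2)
cv2.imwrite("pics/crop1.png",np.hstack([a,b]))
print("pot",onplane(T,330,201,.09),"cap",onplane(T,236,181,.185),tri(T,(235,180),S,(388,140)))
for n,u,v,z in [("a",326,119,.085),("b",275,227,.075),("c",279,119,.095),("d",360,230,.07)]: print(n,onplane(T,u,v,z))
# pot rim by mask
hsv=cv2.cvtColor(t,cv2.COLOR_BGR2HSV);m=((hsv[...,1]<60)&(hsv[...,2]>60)).astype(np.uint8);m[:, :305]=0;m[:,352:]=0;m[:180]=0;m[225:]=0
c=max(cv2.findContours(m,0,2)[0],key=cv2.contourArea);print(cv2.fitEllipse(c),cv2.minEnclosingCircle(c))
E
```

```text
pot [0.4717 0.0089 0.09  ] cap [0.5245 0.2689 0.185 ] (array([0.5282, 0.273 , 0.1773]), np.float64(0.0002829834760393372))
a [0.7162 0.0172 0.085 ]
b [0.3978 0.172  0.075 ]
c [0.7157 0.1561 0.095 ]
d [ 0.3857 -0.0791  0.07  ]
((330.0911560058594, 200.3867645263672), (30.78679656982422, 31.567188262939453), 19.223697662353516) ((330.0, 200.36538696289062), 16.113245010375977)
```

View pics/crop1.png

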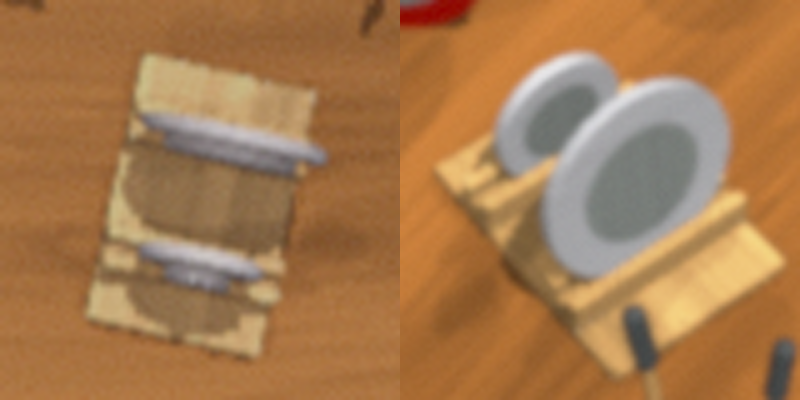

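The top crop shows both plugs pointing down the image (world -x) and the flat faces towards +x. The large lid is in the upper slot, with its top edge from crop (140,118) to (325,158). Next I'll check IK for the grasp and place variants, then take a look from above.

```bash
cat >> h.py <<'E'
def down(a):  # tool down, y along horizontal unit a
    y=np.r_[a[:2],0]/np.linalg.norm(a[:2]);z=np.r_[0,0,-1.];return np.c_[np.cross(y,z),y,z]
def flat(deg,s): # tool horizontal heading deg, y = s*up
    z=np.r_[np.cos(np.radians(deg)),np.sin(np.radians(deg)),0];y=np.r_[0,0,s*1.];return np.c_[np.cross(y,z),y,z]
E
python3 - <<'E'
from h import *
T=cam("top")
cr=lambda u,v,z:onplane(T,380+u/5,130+v/5,z)
a=cr(229,72,.028)-cr(175,336,.028);L=np.linalg.norm(a);a/=L;print("axis",a,L,"rack c",cr(202,204,.028))
w=cr(229,72,.028)-cr(0,0,.028)
top=cr(229,128,.12);print("lid top approx",top, "slot+40:",cr(202,204,.028)+.04*a)
for s in (1,-1):
    R=down(s*a);q=solve_ik(top-[0,0,.01],R);print("grasp",s,q)
    q=solve_ik(top+[0,0,.13],R);print("look",s,q)
    for deg in (-30,-15,0,15):
        for h in (.1,.2): print(s,deg,h,solve_ik(np.r_[.4717,.0089,h]-.047*flat(deg,s)[:,2],flat(deg,s)))
E
```

```text
axis [ 0.9747 -0.2234  0.    ] 0.166496393421465 rack c [ 0.5645 -0.2709  0.028 ]
lid top approx [ 0.5978 -0.2691  0.12  ] slot+40: [ 0.6035 -0.2798  0.028 ]
grasp 1 [-30.092   22.6548  15.1463  82.4915   0.      72.8157]
look 1 [-30.092   23.9647  32.8399  98.8753   0.      72.8157]
1 -30 0.1 None
1 -30 0.2 None
1 -15 0.1 None
1 -15 0.2 None
1 0 0.1 None
1 0 0.2 None
1 15 0.1 None
1 15 0.2 None
grasp -1 [ -30.092    22.6548   15.1463   82.4915    0.     -107.1843]
look -1 [ -30.092    23.9647   32.8399   98.8753    0.     -107.1843]
-1 -30 0.1 None
-1 -30 0.2 None
-1 -15 0.1 None
-1 -15 0.2 None
-1 0 0.1 None
-1 0 0.2 None
-1 15 0.1 None
-1 15 0.2 None
```

```bash
python3 - <<'E'
from h import *
for s in (1,-1):
  for deg in range(-180,180,10):
    r=[solve_ik(np.r_[.4717,.0089,h]-.047*flat(deg,s)[:,2],flat(deg,s)) for h in (.1,.2)]
    if r[0] is not None: print(s,deg,r)
E
```

```text
1 -70 [array([ 37.3287,  46.8347,  -6.4348, 126.7305, -72.6713, -90.    ]), None]
1 -60 [array([ 39.1343,  41.5057, -16.5221, 121.9722, -80.8657, -90.    ]), None]
1 -40 [array([ 38.7749,  16.0588, -67.2595, -83.3183, -78.7749,  90.    ]), None]
1 40 [array([-62.1226,  30.3094, -38.0157, 111.6749,  77.8774, -90.    ]), array([-62.1226,  14.4304, -40.7454, 124.8242,  77.8774, -90.    ])]
1 50 [array([-59.0895,  35.2478, -28.4721, 116.2801,  70.9105, -90.    ]), array([-59.0895,  21.5464, -30.9277, 127.5259,  70.9105, -90.    ])]
1 60 [array([-55.5173,  40.3752, -18.6716, 120.9532,  64.4827, -90.    ]), array([-55.5173,  28.2508, -20.9599, 130.7893,  64.4827, -90.    ])]
1 70 [array([-51.6342,  45.6686,  -8.6363, 125.6952,  58.3658, -90.    ]), None]
1 80 [array([-47.5587,  51.132 ,   1.6522, 130.5202,  52.4413, -90.    ]), None]
-1 -70 [array([ 37.3287,  46.8347,  -6.4348, 126.7305, -72.6713,  90.    ]), None]
-1 -60 [array([ 39.1343,  41.5057, -16.5221, 121.9722, -80.8657,  90.    ]), None]
-1 -40 [array([ 38.7749,  16.0588, -67.2595, -83.3183, -78.7749, -90.    ]), None]
-1 40 [array([-62.1226,  30.3094, -38.0157, 111.6749,  77.8774,  90.    ]), array([-62.1226,  14.4304, -40.7454, 124.8242,  77.8774,  90.    ])]
-1 50 [array([-59.0895,  35.2478, -28.4721, 116.2801,  70.9105,  90.    ]), array([-59.0895,  21.5464, -30.9277, 127.5259,  70.9105,  90.    ])]
-1 60 [array([-55.5173,  40.3752, -18.6716, 120.9532,  64.4827,  90.    ]), array([-55.5173,  28.2508, -20.9599, 130.7893,  64.4827,  90.    ])]
-1 70 [array([-51.6342,  45.6686,  -8.6363, 125.6952,  58.3658,  90.    ]), None]
-1 80 [array([-47.5587,  51.132 ,   1.6522, 130.5202,  52.4413,  90.    ]), None]
```

```bash
cat >> h.py <<'E'
def tilt(deg,t,s): # heading deg, tool z dipping t deg below horizontal, y upward for s=1
    R=flat(deg,s);x=R[:,0];return cv2.Rodrigues(x*np.radians(-t*s if np.cross(x*-s,R[:,2])[2]<0 else t*s))[0]@R
def placetcp(deg,t,s,pot,lift=0,depth=.009):
    """TCP with lid's far flange edge region resting on far rim: rotate lid about far outer rim corner."""
    R=tilt(deg,t,s);d=R[:,2];u=R[:,1]*s;h=np.r_[np.cos(np.radians(deg)),np.sin(np.radians(deg)),0]
    piv=np.r_[pot[:2],.09]+.042*h          # far inner rim corner = root of plug, far side
    c=piv-.040*d                            # lid origin (underside centre), 2 mm clearance taken at near side
    return c-(.056-depth)*d+.004*u+[0,0,lift],R,c
E
python3 - <<'E'
from h import *
pot=[.4717,.0089]
R=tilt(0,30,1);print(R)
for deg in list(range(-40,120,20))+[70,90]:
  o=[]
  for t in range(0,60,5):
    ok=[all(solve_ik(*placetcp(deg,t,s,pot,l)[:2]) is not None for l in(.005,.05)) for s in(1,-1)]
    o.append("".join("01"[k] for k in ok))
  print(deg,o)
print(solve_ik(*placetcp(0,30,1,pot)[:2]),solve_ik(*placetcp(0,40,1,pot)[:2]))
E
```

```text
[[ 0.     0.5    0.866]
 [ 1.     0.     0.   ]
 [ 0.     0.866 -0.5  ]]
-40 ['00', '00', '11', '11', '11', '11', '11', '11', '11', '11', '11', '11']
-20 ['00', '00', '00', '00', '00', '00', '00', '00', '00', '00', '11', '11']
0 ['00', '00', '00', '00', '00', '00', '00', '00', '00', '00', '11', '11']
20 ['00', '00', '00', '00', '00', '00', '00', '00', '00', '11', '11', '11']
40 ['11', '11', '11', '11', '11', '11', '11', '11', '11', '11', '11', '11']
60 ['11', '11', '11', '11', '11', '11', '11', '11', '11', '11', '11', '11']
80 ['00', '11', '11', '11', '11', '11', '11', '11', '11', '11', '11', '11']
100 ['00', '00', '00', '00', '11', '11', '11', '11', '11', '11', '11', '11']
70 ['11', '11', '11', '11', '11', '11', '11', '11', '11', '11', '11', '11']
90 ['00', '00', '11', '11', '11', '11', '11', '11', '11', '11', '11', '11']
None None
```

Heading about 80° with a 10–20° dip is reachable and clears jar_d. The plan is to insert the far side of the plug first, release, then press down. Moving above the lid for a close look.

```bash
python3 - <<'E'
from h import *
a=np.r_[.9747,-.2234,0]
move_pose([.595,-.2745,.22],down(a))
s=get_state();im=snapshot("wrist");save("w1",im);C=cam("wrist",s);np.savez("w1.npz",K=C[0],M=C[1])
print(s["time"],s["tool_pos"])
cv2.imwrite("pics/w1b.png",cv2.resize(im[:,:,::-1],(800,500),interpolation=2))
print(proj(C,[.595,-.2745,.126]))
E
```

```text
2.0333 [ 0.5943 -0.2757  0.2202]
[320.5667 202.5696]
```

View pics/w1b.png

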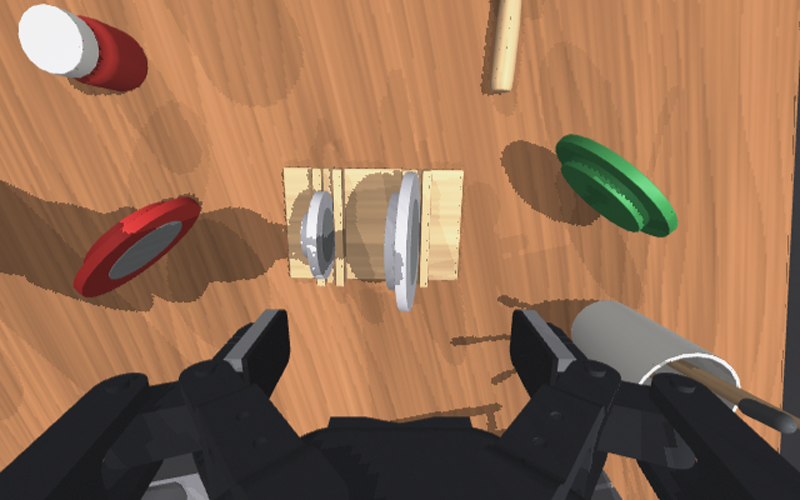

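The wrist view shows the large lid, its flange rim running from (410,173) to (404,310) and its plug to the left. The small lid is at (318,235) and the fingers straddle well clear. Zooming in to get the lean.

```bash
python3 - <<'E'
from h import *
im=cv2.imread("pics/w1.png")
c=cv2.resize(im[130:255,220:375],(744,600),interpolation=cv2.INTER_NEAREST);cv2.imwrite("pics/w1c.png",c)
E
```

```text
(no output)
```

View pics/w1c.png

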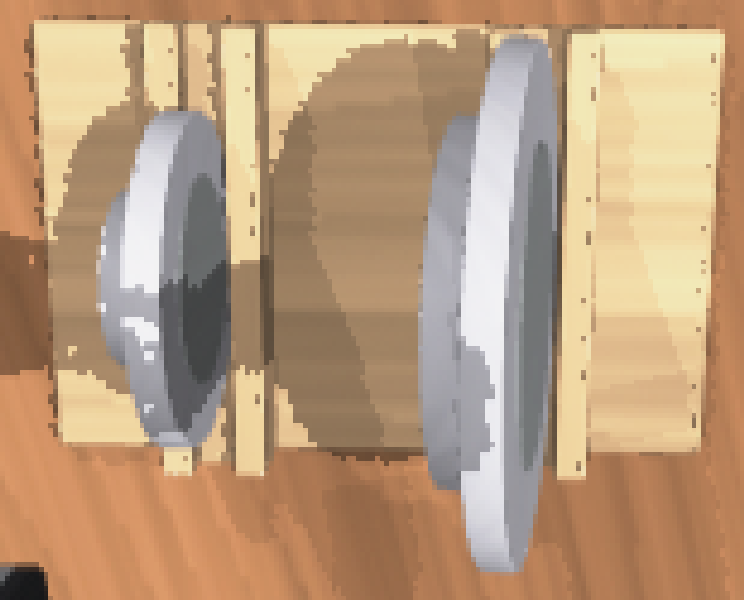

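```bash
python3 - <<'E'
from h import *
d=np.load("w1.npz");C=(d["K"],d["M"])
f=lambda u,v,z:onplane(C,220+u/4.8,130+v/4.8,z)
top=f(485,305,.125);slot=f(538,305,.021);e1=f(510,38,.07);e2=f(488,572,.07)
a=np.r_[.9747,-.2234,0];b=np.r_[.2234,.9747,0]
for n,p in dict(top=top,slot=slot,e1=e1,e2=e2,railR1=f(579,32,.028),railR2=f(572,478,.028),railL1=f(243,30,.028),railL2=f(250,474,.028)).items(): print(n,p,"ax",p@a,"b",p@b)
print(np.linalg.norm(e1-e2),(e1+e2)/2,"lean",np.degrees(np.arctan2((slot-top)@a,.104)))
g=f(579,32,.028)-f(572,478,.028);print("slot dir",g/np.linalg.norm(g))
E
```

```text
top [ 0.5971 -0.2673  0.125 ] ax 0.6416747603720035 b -0.12715604012935575
slot [ 0.6044 -0.2955  0.021 ] ax 0.6551300897933692 b -0.15295024950286282
e1 [ 0.6115 -0.2277  0.07  ] ax 0.6469466976750052 b -0.08532337723165812
e2 [ 0.5811 -0.3407  0.07  ] ax 0.6424667087269206 b -0.20228241878492
railR1 [ 0.6276 -0.2326  0.028 ] ax 0.6636990314050272 b -0.08647316473743842
railR2 [ 0.6032 -0.3393  0.028 ] ax 0.6637698550941269 b -0.19592368546229985
railL1 [ 0.5523 -0.2147  0.028 ] ax 0.5863075429943061 b -0.08584991934303197
railL2 [ 0.5248 -0.3201  0.028 ] ax 0.5830254081467399 b -0.19471673228011957
0.11704787442649063 [ 0.5963 -0.2842  0.07  ] lean 7.371873083245637
slot dir [0.2228 0.9749 0.    ]
```

The lean comes to about 7° towards -x (10° allowed). The measured diameter is 117 mm against 112 mm, and the rails agree with the rack centre. Grasping along the lean, 10 mm deep.

```bash
python3 - <<'E'
from h import *
a=np.r_[.9747,-.2234,0];b=np.r_[.2234,.9747,0];L=np.radians(7.4);u=np.r_[0,0,1.]
y=a*np.cos(L)+u*np.sin(L);z=a*np.sin(L)-u*np.cos(L);R=np.c_[np.cross(y,z),y,z]
edge=a*.6415+b*-.1435+u*.1255
g=edge+.010*z
move_pose(g-.07*z,R);move_straight(g,.1)
grab(70);s=get_state();print(s["time"],s["opening"],s["contact_force"],s["tool_pos"],g)
move_straight(s["tool_pos"]+[0,0,.19],.15)
s=get_state();im=snapshot("wrist");save("w2",im);C=cam("wrist",s);np.savez("w2.npz",K=C[0],M=C[1],p=s["tool_pos"],R=s["tool_rot"])
print(s["time"],s["opening"],s["contact_force"],s["tool_pos"],s["qpos"])
c=im[100:400,120:520,::-1];cv2.imwrite("pics/w2b.png",cv2.resize(c,(800,600),interpolation=2))
E
```

```text
4.0167 0.005418944685551476 [-0.4456  1.1973  0.3811] [ 0.5946 -0.2836  0.1159] [ 0.5945 -0.2835  0.1156]
5.4333 0.005258043121658226 [ 0.1228  0.9873 -0.7092] [ 0.5943 -0.2833  0.3047] [-32.5137  17.4442  30.4885  96.1931   2.4747  70.5432]
```

View pics/w2b.png

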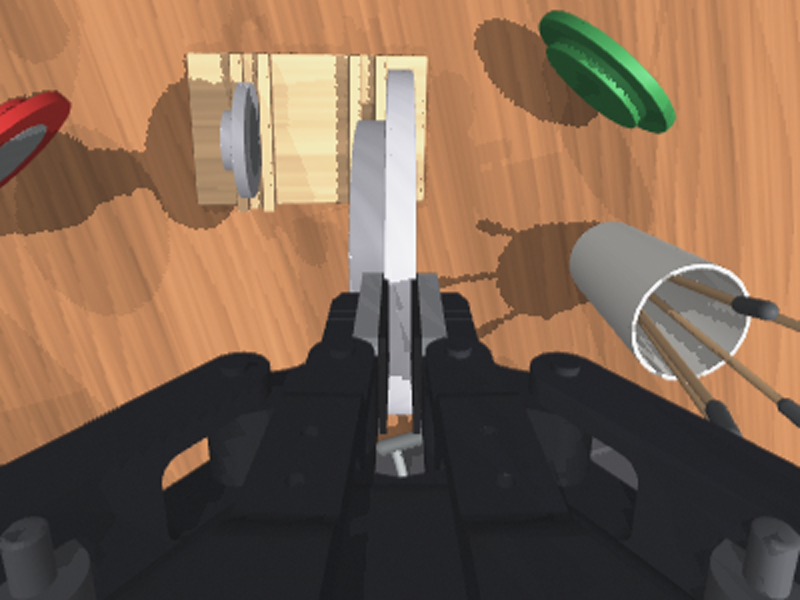

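The lid is held straight between the pads, plug to the left; the small lid still stands at (245,140). I get the lid's centre in the hand from the two tangent rays, at rows 70 and 413.

```bash
python3 - <<'E'
from h import *
from scipy.optimize import fsolve
c=camera_info("wrist");K=c["camera_matrix"];T=c["tool_from_camera"]
o=T[[0,2],3];ds=[]
for v in (135,306.5):
    d=np.linalg.inv(K)@[320,v,1];d=T[:3,:3]@[d[0],-d[1],-d[2]];d=d[[0,2]];ds.append(d/np.linalg.norm(d))
cr=lambda d,p:d[0]*p[1]-d[1]*p[0]
f=lambda p:[abs(cr(d,p-o))-.056 for d in ds]
print(o,ds,fsolve(f,[0,.047]))
# pot from initial tilt; pathway IK
s=get_state();print("q",s["qpos"])
pot=[.4717,.0089]
for deg in (80,85,90):
  for t,l in ((60,.15),(30,.1),(20,.06),(20,.02),(12,.003),(10,0),(8,0)): print(deg,t,l,solve_ik(*placetcp(deg,t,1,pot,l)[:2]))
E
```

```text
[ 0.0678 -0.1432] [array([-0.0487,  0.9988]), array([-0.5723,  0.8201])] [0.0024 0.0483]
q [-32.516   17.4494  30.4738  96.1892   2.4734  70.5422]
80 60 0.15 [-26.2198  -2.2576   5.5155 106.9342  28.6918 -18.5675]
80 30 0.1 [-42.3178  14.0098  -2.6686 116.1207  47.0438 -51.6779]
80 20 0.06 [-45.1336  24.9598  -4.0092 118.7193  50.2187 -64.0784]
80 20 0.02 [-45.1336  27.7726  -5.2709 114.6448  50.2187 -64.0784]
80 12 0.003 [-46.5553  37.8601  -2.9607 119.5389  51.7881 -74.336 ]
80 10 0 [-46.8007  40.3817  -2.214  121.0024  52.0511 -76.9322]
80 8 0 [-47.003   42.6375  -1.4582 122.7605  52.2633 -79.5371]
85 60 0.15 [-25.6951   0.3903   8.0317 109.1732  27.8875 -23.5674]
85 30 0.1 [-40.6738  18.076    1.8848 119.0961  44.7098 -55.1429]
85 20 0.06 [-43.2541  28.8225   0.9475 121.6756  47.5541 -66.5494]
85 20 0.02 [-43.2541  31.5309  -0.2778 117.7419  47.5541 -66.5494]
85 12 0.003 [-44.5543  41.2525   2.2054 122.4948  48.9531 -75.8705]
85 10 0 [-44.7785  43.6697   2.9776 123.9003  49.1871 -78.2183]
85 8 0 [-44.9634  45.827    3.7511 125.5818  49.3758 -80.5706]
90 60 0.15 [-25.0684   2.9699  10.5589 111.3349  26.93   -28.3746]
90 30 0.1 [-38.9687  21.9552   6.4501 121.9418  42.3243 -58.2781]
90 20 0.06 [-41.3319  32.5328   5.9168 124.524   44.879  -68.7501]
90 20 0.02 [-41.3319  35.1407   4.714  120.7132  44.879  -68.7501]
90 12 0.003 [-42.5207  44.573    7.3999 125.3685  46.1311 -77.2252]
90 10 0 [-42.7256  46.908    8.2072 126.7313  46.3402 -79.352 ]
90 8 0 [-42.8945  48.9881   9.0085 128.3539  46.5087 -81.4806]
```

```bash
cat >> h.py <<'E'
def place(deg,t,pot,lift=0,fwd=0,off=(.0024,.0483)):
    """s=1. Lid tilted t with far plug root at far rim, 2 mm off the wall (minus fwd)."""
    R=tilt(deg,t,1);d=R[:,2];h=np.r_[np.cos(np.radians(deg)),np.sin(np.radians(deg)),0]
    c=np.r_[pot[:2],.09+lift]+(.040+fwd)*h-.040*d
    return c+.004*R[:,1]-off[0]*R[:,0]-off[1]*d,R
E
python3 - <<'E'
from h import *
T=cam("top");S=cam("scene")
pt=onplane(T,330.07,200.38,.09);print("top",pt)
im=cv2.imread("pics/scene0.png");hsv=cv2.cvtColor(im,cv2.COLOR_BGR2HSV)
m=((hsv[...,1]<70)&(hsv[...,2]>70)).astype(np.uint8);k=np.zeros_like(m);k[195:250,285:337]=1;m*=k
c=max(cv2.findContours(m,0,2)[0],key=cv2.contourArea);x,y,w,h=cv2.boundingRect(c);print("scene bbox",x,y,w,h)
th=np.linspace(0,2*np.pi,90)
P=np.array([proj(S,[pt[0]+.046*np.cos(q),pt[1]+.046*np.sin(q),z]) for q in th for z in(0,.09)]);print("predicted",P.min(0),P.max(0))
p,R=place(85,55,pt,.15);move_pose(p,R)
s=get_state();im=snapshot("wrist");C=cam("wrist",s);np.savez("w3.npz",K=C[0],M=C[1]);save("w3",im)
im2=snapshot("scene");save("s3",im2)
print(s["time"],s["tool_pos"],p,s["contact_force"],proj(C,[*pt[:2],.09]))
cv2.imwrite("pics/w3b.png",np.hstack([cv2.resize(im,(400,250)),im2[70:320,150:550]])[:,:,::-1])
E
```

```text
top [0.4735 0.0087 0.09  ]
scene bbox 292 198 38 50
predicted [292.0949 197.0977] [329.4182 248.049 ]
7.0083 [0.4754 0.0008 0.3145] [0.4752 0.0011 0.3146] [-0.115   0.3174 -0.878 ] [211.1011 179.5067]
```

View pics/w3b.png

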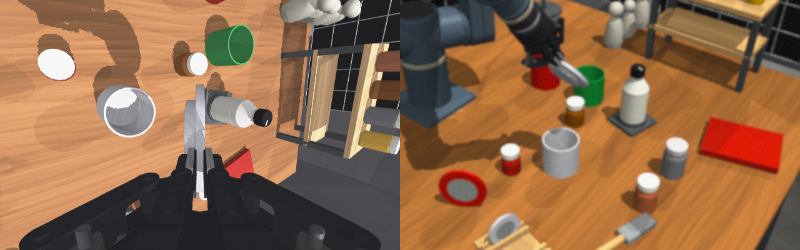

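Pot, jars and lid all look intact, and the pot rim in the wrist view is near (206,179) against a predicted (211,179.5). Measuring that properly.

```bash
python3 - <<'E'
from h import *
d=np.load("w3.npz");C=(d["K"],d["M"]);im=cv2.imread("pics/w3.png")
x0,y0=140,125;c=im[y0:y0+110,x0:x0+130];cv2.imwrite("pics/w3c.png",cv2.resize(c,None,fx=5,fy=5,interpolation=0))
print(im[179,230:262:2].tolist())
th=np.linspace(0,2*np.pi,180);pt=[.4735,.0087]
P=np.array([proj(C,[pt[0]+.046*np.cos(q),pt[1]+.046*np.sin(q),.09]) for q in th]);print("rim pred in crop px",(P.min(0)-[x0,y0])*5,(P.max(0)-[x0,y0])*5)
E
```

```text
[[160, 153, 154], [158, 152, 152], [156, 149, 150], [159, 152, 153], [160, 153, 154], [157, 151, 152], [158, 151, 153], [155, 149, 150], [246, 245, 245], [247, 246, 246], [109, 159, 223], [109, 158, 222], [109, 158, 222], [107, 157, 221], [107, 157, 221], [106, 153, 219]]
rim pred in crop px [129.6107  65.3202] [548.5817 468.6285]
```

View pics/w3c.png

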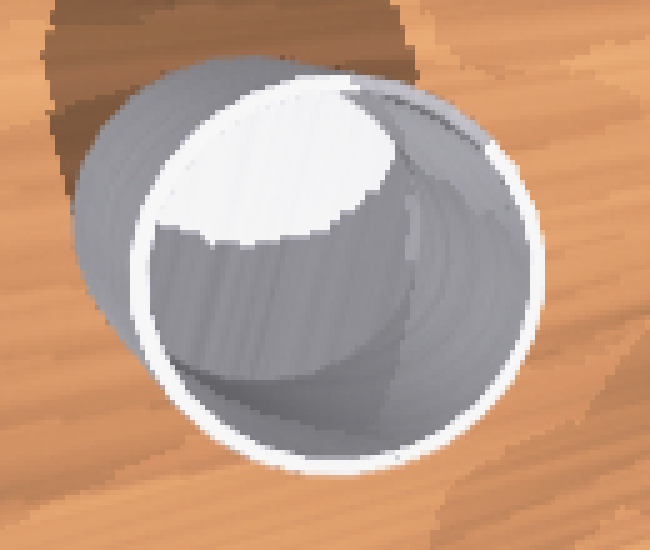

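The rim bounding box is 130–545 by 75–473 against a predicted 130–549 by 65–469, so about 1.5 mm off. I'll average the two estimates and lower with the far side first, watching the force.

```bash
python3 - <<'E'
from h import *
d=np.load("w3.npz");C=(d["K"],d["M"])
pw=onplane(C,211.1-.3,179.5+1.4,.09);pot=(pw[:2]+[.4735,.0087])/2;print("wrist",pw,"use",pot);np.save("pot.npy",pot)
deg=85
def go(t,l,v):
    p,R=place(deg,t,pot,l);move_straight(p,v,R);s=get_state();print(t,round(l,4),s["time"],s["contact_force"],s["ft_torque"],s["opening"]);return s
go(25,.06,.12)
for t,l in ((20,.02),(14,.008),(11,.0035),(8,.002)):
    s=go(t,l,.05)
    if np.linalg.norm(s["contact_force"]-[0,.3,-1])>6: print("CONTACT");break
sc=snapshot("scene");tp=snapshot("top")
cv2.imwrite("pics/p4.png",np.hstack([cv2.resize(sc[150:300,220:400],(480,400),interpolation=2),cv2.resize(tp[150:270,270:366],(320,400),interpolation=2)])[:,:,::-1])
E
```

```text
wrist [0.475  0.0081 0.09  ] use [0.4743 0.0084]
25 0.06 8.325 [ 0.2797  0.4307 -1.1789] [-1.1554  0.1439 -0.0078] 0.005492468232685512
20 0.02 9.4167 [-0.117   0.0383 -0.4806] [-1.1947  0.0675 -0.0063] 0.005635883231434482
14 0.008 9.9833 [-0.3804  0.4245 -0.6771] [-1.2552  0.0997 -0.0631] 0.005793901503266838
11 0.0035 10.3167 [-0.2369  0.415  -1.3452] [-1.2841  0.1153 -0.0314] 0.005770660865426902
8 0.002 10.5917 [-0.2055 -0.2046 -0.3002] [-1.2667  0.0364 -0.0459] 0.005485518093256911
```

View pics/p4.png

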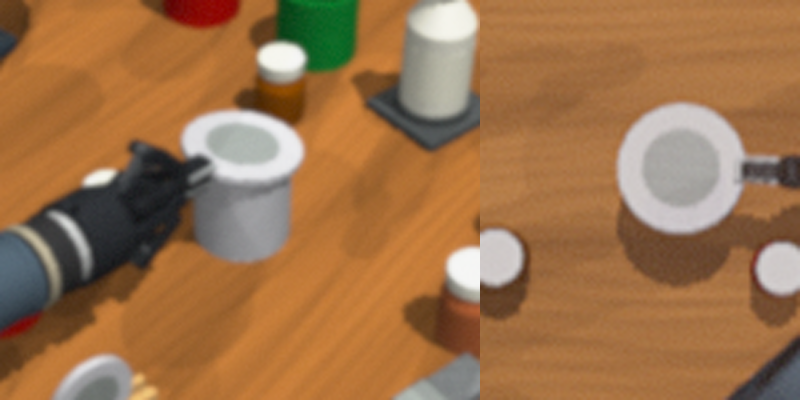

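The lid lies over the pot with no contact force; jar_d has clearance in the top view. Flatten a little more if it is reachable, release, back off and look.

```bash
python3 - <<'E'
from h import *
pot=np.load("pot.npy")
for t in (6,4.5):
    try:
        p,R=place(85,t,pot,.0015);move_straight(p,.04,R);s=get_state();print(t,s["contact_force"])
        if np.linalg.norm(s["contact_force"]-[0,.3,-1])>6: break
    except Unreachable: print("unreach",t);break
gripper_open();s=get_state();print(s["time"],s["contact_force"])
R=s["tool_rot"];p=s["tool_pos"]
move_straight(p-.055*R[:,2]+[0,0,.01],.12)
p,R=place(85,35,pot,.14);d=R[:,2];move_pose(p-.08*d,R)
s=get_state();print(s["time"],s["tool_pos"])
sc=snapshot("scene");tp=snapshot("top");save("s5",sc);save("t5",tp)
cv2.imwrite("pics/p5.png",np.hstack([cv2.resize(sc[150:300,220:400],(480,400),interpolation=2),cv2.resize(tp[150:270,270:366],(320,400),interpolation=2)])[:,:,::-1])
E
```

```text
6 [-0.435   0.387  -1.0263]
4.5 [-0.3587  0.1932 -0.6921]
11.9417 [-0.501  -0.0576  0.1884]Traceback (most recent call last):
  File "<stdin>", line 10, in <module>
plant.Unreachable: the arm cannot follow that straight line within its joint ranges
```

```bash
python3 - <<'E'
from h import *
pot=np.load("pot.npy");s=get_state();p=s["tool_pos"];d=s["tool_rot"][:,2]
for t in (8,10,12,15,18,22):
    try: move_straight(p-.05*d+[0,0,.01],.12,tilt(85,t,1));print("t",t);break
    except Unreachable: pass
print(get_state()["contact_force"],get_state()["tool_pos"])
s=get_state();move_pose(s["tool_pos"]+[0,-.01,.13],tilt(85,45,1))
s=get_state();print(s["time"],s["tool_pos"])
sc=snapshot("scene");tp=snapshot("top");save("s5",sc);save("t5",tp)
cv2.imwrite("pics/p5.png",np.hstack([cv2.resize(sc[150:300,220:400],(480,400),interpolation=2),cv2.resize(tp[150:270,270:366],(320,400),interpolation=2)])[:,:,::-1])
E
```

```text
t 8
[ 0.374   0.3179 -1.1511] [ 0.4682 -0.0893  0.1163]
13.2 [ 0.4681 -0.0985  0.2472]
```

View pics/p5.png

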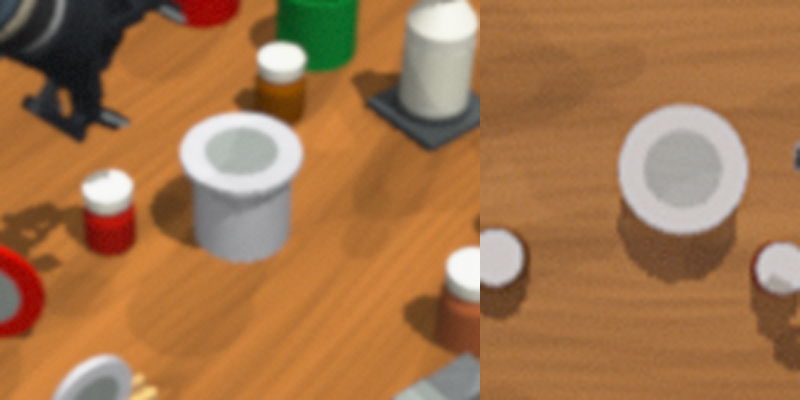

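The lid appears seated. I'll verify and push home by probing its top with shut fingers; it should touch at z ≈ 0.098.

```bash
python3 - <<'E'
from h import *
pot=np.load("pot.npy")
R=down(np.r_[.9747,-.2234,0]);grab(20)
def touch(x,y,F):
    f0=get_state()["contact_force"]
    z=.106
    while z>.088:
        move_straight([x,y,z],.05);s=get_state();f=s["contact_force"]-f0
        if f[2]>F: print("touch",x-pot[0],y-pot[1],"cmd",z,"tcp",s["tool_pos"][2],f,s["time"]);break
        z-=.0015
    else: print("no touch",s["tool_pos"],f)
    move_straight([x,y,.12],.1)
q=solve_ik([*pot,.13],R);print(q)
move_pose([*pot,.13],R)
touch(*pot,8)
for dx,dy in ((0,-.04),(0,.04),(.04,0),(-.04,0)): touch(pot[0]+dx,pot[1]+dy,3)
move_straight([*pot,.26],.2);print(get_state()["time"])
E
```

```text
[ -7.0952  -4.7461 -13.2391  81.5069   0.      95.814 ]
touch 0.0 0.0 cmd 0.09549999999999999 tcp 0.09797383450806446 [-4.9259  1.571  11.2151] 18.5917
touch 0.0 -0.04 cmd 0.09699999999999999 tcp 0.09802478763531641 [-2.4489 -0.352   5.5816] 21.4833
touch 0.0 0.04 cmd 0.09699999999999999 tcp 0.09805812597113657 [-1.176  -0.514   5.1175] 25.1417
touch 0.03999999999999998 0.0 cmd 0.09699999999999999 tcp 0.09802999739924163 [-0.8985 -0.399   5.9459] 28.3417
touch -0.03999999999999998 0.0 cmd 0.09699999999999999 tcp 0.09802572194744313 [-1.2858  1.0957  5.2792] 32.0
33.2583
```

The lid is seated: the top reads 0.098 at five points, level. Next is the cap: refine its position from the masks in both views and check IK for the turn.

```bash
python3 - <<'E'
from h import *
from scipy.optimize import least_squares
B={}
for n,f,win in (("top","t5",(225,255,165,200)),("scene","s5",(372,402,128,155))):
    im=cv2.imread(f"pics/{f}.png");u0,u1,v0,v1=win
    m=(im[v0:v1,u0:u1].max(2)<70).astype(np.uint8)
    nn,l,st,_=cv2.connectedComponentsWithStats(m)
    for k in range(1,nn): 
        if st[k][4]>15: print(n,st[k]+[u0,v0,0,0,0])
    k=1+np.argmax(st[1:,4]);x,y,w,h=st[k][:4];B[n]=np.array([x+u0-.5,y+v0-.5,x+u0+w-.5,y+v0+h-.5])
th=np.linspace(0,2*np.pi,90)
def bb(n,p):
    C=cam(n);P=np.array([proj(C,[p[0]+.019*np.cos(q),p[1]+.019*np.sin(q),z]) for q in th for z in(.159,.185)]);return np.r_[P.min(0),P.max(0)]
p=[.5265,.271]
for n in B: print(n,B[n],bb(n,p))
r=least_squares(lambda p:np.r_[bb("top",p)-B["top"],bb("scene",p)-B["scene"]],p);print(r.x,r.fun)
for y0 in range(0,360,30):
    v=lambda d:np.r_[np.cos(np.radians(d)),np.sin(np.radians(d)),0]
    P=[*p,.165];q=[solve_ik(P,down(v(y0-d))) for d in(0,45,90)]
    print(y0,[None if k is None else k[5].round() for k in q])
E
```

```text
top [229 176  13  12  65]
scene [381 135  13  13 130]
top [228.5 175.5 241.5 187.5] [228.3185 173.4269 243.5282 187.9756]
scene [380.5 134.5 393.5 147.5] [379.1518 133.7568 394.5556 149.9689]
[0.5246 0.274 ] [-1.2886 -1.3612  0.9426  1.1771 -1.3755 -1.4677  0.9965  1.7048]
0 [np.float64(111.0), np.float64(156.0), np.float64(-159.0)]
30 [np.float64(81.0), np.float64(126.0), np.float64(171.0)]
60 [np.float64(51.0), np.float64(96.0), np.float64(141.0)]
90 [np.float64(21.0), np.float64(66.0), np.float64(111.0)]
120 [np.float64(-9.0), np.float64(36.0), np.float64(81.0)]
150 [np.float64(-39.0), np.float64(6.0), np.float64(51.0)]
180 [np.float64(-69.0), np.float64(-24.0), np.float64(21.0)]
210 [np.float64(-99.0), np.float64(-54.0), np.float64(-9.0)]
240 [np.float64(-129.0), np.float64(-84.0), np.float64(-39.0)]
270 [np.float64(-159.0), np.float64(-114.0), np.float64(-69.0)]
300 [np.float64(171.0), np.float64(-144.0), np.float64(-99.0)]
330 [np.float64(141.0), np.float64(-174.0), np.float64(-129.0)]
```

```bash
python3 - <<'E'
from h import *
c=[.5246,.274];v=lambda d:np.r_[np.cos(np.radians(d)),np.sin(np.radians(d)),0]
gripper_open()
move_pose([*c,.24],down(v(150)));move_straight([*c,.162],.12)
s=get_state();t0=s["ft_torque"];print(s["time"],s["contact_force"],t0,s["qpos"])
grab(50);s=get_state();print("grip",s["time"],s["opening"],s["contact_force"],s["ft_torque"]-t0,s["tool_pos"])
t1=s["ft_torque"]
for k in range(1,10):
    move_pose([*c,.162],down(v(150-10*k)));s=get_state();dt=s["ft_torque"]-t1
    print(10*k,round(s["time"],2),s["qpos"][5].round(1),dt,s["contact_force"])
    if k>=5 and abs(dt[2])>.3: break
tp=snapshot("scene");save("s6",tp)
E
```

```text
36.8667 [0.4593 0.5487 0.1137] [ 0.0107 -0.068   0.0153] [ 21.081   12.4341   8.5738  86.0586  -0.001  -38.9105]
grip 37.375 0.03632743494443948 [ 3.7252 -2.9525  3.5851] [-0.6127 -0.7609 -0.009 ] [0.5265 0.2734 0.1635]
10 37.67 -29.1 [-0.0999 -0.0959 -0.0474] [ 4.6708 -3.6951  5.5981]
20 37.96 -19.1 [-0.1378 -0.0205 -0.0575] [ 3.923  -3.1044  5.2317]
30 38.25 -9.1 [-0.0383  0.0066 -0.0781] [ 3.2626 -2.9501  4.9149]
40 38.54 0.9 [ 0.0411  0.0224 -0.074 ] [ 3.591  -2.7177  4.294 ]
50 38.83 10.9 [ 0.0296  0.0499 -0.1032] [ 3.4002 -2.4382  4.8194]
60 39.12 20.9 [ 0.1311  0.0443 -0.0639] [ 4.5434 -1.5954  4.8064]
70 39.42 30.8 [0.1826 0.0185 0.2217] [ 3.7759 -1.1803  5.7155]
80 39.71 40.9 [ 0.9129  1.5359 -0.0583] [-2.8279  0.6533  7.4419]
90 40.0 50.8 [1.7399 2.3539 0.1616] [-7.8097  4.4687  9.0524]
```

Torque jumped between 60° and 70°, then the pads slipped, which is what a stop would look like, but the sign changed. I'll re-grip on the corrected centre and turn again to confirm.

```bash
python3 - <<'E'
from h import *
c=[.5265,.2734];v=lambda d:np.r_[np.cos(np.radians(d)),np.sin(np.radians(d)),0]
gripper_open();move_pose([*c,.163],down(v(120)));
s=get_state();t0=s["ft_torque"]
grab(60);s=get_state();t1=s["ft_torque"];print("grip",s["time"],s["opening"],s["contact_force"],t1-t0,s["tool_pos"])
for d in (5,10,15,20,30):
    move_pose([*c,.163],down(v(120-d)));s=get_state()
    print(d,round(s["time"],2),s["qpos"][5].round(2),(s["ft_torque"]-t1),s["tau"][5],s["contact_force"])
gripper_open();move_straight([*c,.26],.2)
s=get_state();print(s["time"],s["contact_force"])
sc=snapshot("scene");tp=snapshot("top");save("s7",sc);save("t7",tp)
cv2.imwrite("pics/p7.png",np.hstack([cv2.resize(sc[50:370,180:440],(390,480),interpolation=2),cv2.resize(tp[90:250,200:450],(400,256),interpolation=2).copy() if 0 else cv2.resize(tp[90:270,215:365],(400,480),interpolation=2)])[:,:,::-1])
E
```

```text
grip 42.0917 0.03593154455769003 [-1.7667  1.2698  2.6733] [ 0.2474  0.3373 -0.0383] [0.5263 0.2738 0.1634]
5 42.34 -4.13 [ 0.1298  0.1064 -0.0307] 0.011067024024669081 [-1.6572  1.7994  2.1347]
10 42.59 0.68 [0.1653 0.0949 0.8884] 0.9362757951021194 [-1.141   1.6744  4.1563]
15 42.84 5.88 [-0.0479  1.1121  0.0667] 0.14412179589271545 [-7.0041  1.534   5.9444]
20 43.09 10.7 [-0.085   1.5928  1.0794] 1.1075083538889885 [-9.3837  0.4269  6.4005]
30 43.38 20.72 [0.1858 0.8878 0.9847] 1.002296358346939 [-4.9859  2.3867  4.0454]
44.5583 [-0.3661  0.2399  0.5937]
```

View pics/p7.png

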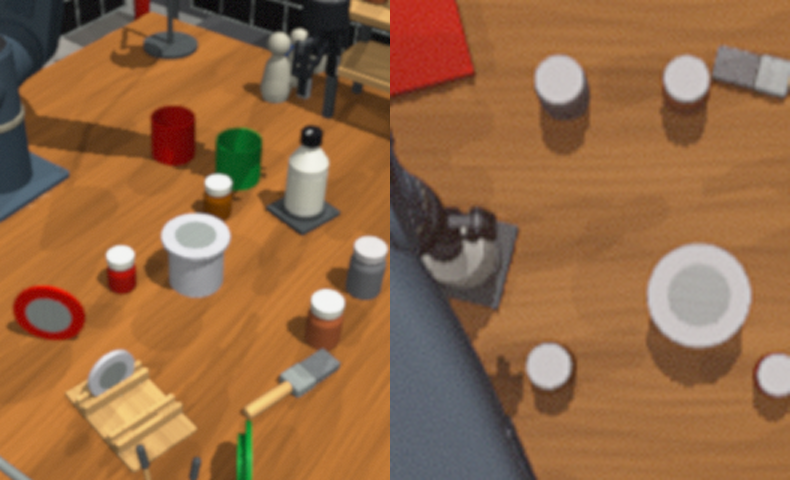

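The second turn met about 1 N m within 10° and slipped, so the cap is at its hard stop. The picture shows the lid level on the pot, the small lid standing, all jars upright and the gripper clear.

```bash
python3 -c "
from plant import *
sleep(0.2);print(get_state()['time']);close_job()"
```

```text
44.8583
the job is handed in; nothing more can be done
```

I put the large lid on the grey pot, screwed the thinner cap to its stop, and handed the job in at 44.9 s of the 58 s allowed. No verdict was reported, so what follows is from my own checks.

- **Lid:** I lifted it from the rack by its edge, lowered it far side first at a slight dip, and released it. Probing the top at five points gave 0.0980 to 0.0981 m against the expected 0.098 m, so it is fully seated and level. I did not measure its centring after release. The pictures show it centred, and the plug's play inside the pot is only about 2 mm.
- **Cap:** I turned it about 65° clockwise until the resistance rose. The first turn was unclear because the torque changed sign and the pads slipped. After I re-gripped it on a better centre, it resisted with about 1 N m within 10° and did not turn further, so it is at the stop. I did not read the cap's angle directly.
- **Everything else:** the last pictures show the small lid still standing in its slot, all four jars upright, and the gripper clear of everything.
- **Disagreement:** the top and wrist cameras put the pot 1.5 mm apart, so I used the average, and the lid went in without contact force.

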